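# Ready the sample card: slide it to the teal bowl and hold the bag clip open on its edge

## Task

The teal cupping bowl is the next sample: slide the card holder by its grip along its track until the card stands centred in front of that bowl. Then pick up the bag clip by its red handles, squeeze it fully open, and bring it level from the left so that its open jaws gape around the card's left-hand edge (left as the robot sees it), with the edge well inside the jaws and the clip not pressing on the card. Finish while holding it there, squeezed open, so that a score slip can be tucked in; do not disturb the bowls or the other loose things on the bench.

Things in the scene. Friction and masses are not known exactly. Their poses are not given: they have to be found in the camera images.
- track: Aluminium track lying fixed on the bench, 500 mm long along its own y, 85 mm deep, 13 mm high, with black end caps. Origin on the bench half-way along its length, 9.5 mm behind its front edge. Its x points away from the robot, its y to the robot's left along the track; it may be turned by up to about 0.12 rad. The card holder is part of it and slides along its y.
- card_holder (a joint): Position of the sliding card holder along the track, m: 0 at the right-hand end (track y -190 mm), grows to 0.38 towards the left (+y of the track). It stays where it is left; sliding takes about 3 N. The holder's black plate is 112 x 100 mm, top 22 mm above the bench.
- slide_grip (a point): Grey ribbed upright thumb grip on the front of the card holder: 18 mm wide along the track, 24 mm deep, standing from 22 to 56 mm above the bench. Point at its centre, 40 mm above the bench. The card stands 72 mm behind it. Axes as the track.
- card_centre (a point): Centre of the free part of the cream card with a teal band that stands upright in the holder, facing the robot: 90 mm wide along the track's y, 2 mm thick along the track's x, its top 145 mm above the bench, held in an aluminium bar whose top is 40 mm above the bench. Point 92.5 mm above the bench. Axes as the track.
- card_left_edge (a point): Middle of the card's left-hand upright edge: 45 mm to the left (+y of the track) of card_centre, 92.5 mm above the bench. Axes as the track. The free edge reaches from 40 to 145 mm above the bench.
- clip: Sprung steel bag clip with red handles, loose, lying on its side on the bench ahead of the track's left half: 80 mm long, 32 mm high as it lies, 50 g. Origin at its hinge pin, half-way up (16 mm above the bench). x points to the jaws, z up along the pin. Shut jaws end 36 mm ahead of the pin. Squeezed open, the lips are 18 mm apart, 33 mm ahead of the pin; a card edge has room from 6 mm ahead of the pin.
- clip_handles (a point): Grasp point of the clip, midway between its red handles, 32 mm behind the pin (clip x), half-way up. The handles are flat upright plates ending 46 mm behind the pin, there 43 mm over their outsides. Fingers from above, closing along the clip's y, pinch them together: 6 to 10 N, to a firm stop where they are parallel, 17 mm over their outsides. They spring apart on release. Axes as the clip.
- clip_jaw_l (a joint): Turn of each half of the clip about its pin, rad: 0 shut, 0.26 fully open (both halves turn alike).
- bowl_teal: Teal ceramic cupping bowl, rim 88 mm across, 58 mm high, in one of three places in a row behind the track, its centre about 155 mm behind the track's origin line. Origin at the centre of its underside. The card is to stand in front of it: same position along the track's y.
- bowl_white1: White cupping bowl of the same size and row; leave alone. Origin at the centre of its underside.
- bowl_white2: White cupping bowl of the same size and row; leave alone. Origin at the centre of its underside.
- spoon: Steel cupping spoon, 170 mm long, lying loose in front of the track, near the middle; leave alone. Long axis along its x.
- timer: White brew timer, 62 x 75 x 18 mm, lying loose in front of the track on the right; leave alone. Origin at the centre of its underside.
- tin: Loose sample tin, 68 mm across, 100 mm high, at the left; leave alone. Origin at the centre of its underside.

How it is judged:
On the way, in this order (a step that is already met when the one before it is completed fails the run):
1. the card holder has been slid so that the card stands centred in front of the teal bowl (within 12 mm along the track) and rests there (y of bowl_teal in the frame of card_centre between -0.012 and 0.012 m and velocity of joint card_holder between -0.01 and 0.01 m/s), for 0.2 s.
2. the clip is lifted off the bench by the fingers and squeezed open (0.2 rad or more) (value of joint clip_jaw_l above 0.2 rad and height (world z) of clip above 0.04 m and contact force between the fingers and clip above 2 N), for 0.2 s.
At the end, for the whole second after the job is handed in: Card within 12 mm of the teal bowl's line; the fingers hold the clip still, open 0.2 rad or more, square to the card (0.3 rad), card edge 6 to 27 mm ahead of the pin and within 9 mm of its middle plane, pin within 40 mm of mid-edge; clip presses card under 1.5 N (y of bowl_teal in the frame of card_centre between -0.012 and 0.012 m and value of joint clip_jaw_l above 0.2 rad and contact force between the fingers and clip above 2 N and contact force between clip and track below 1.5 N and x of card_left_edge in the frame of clip between 0.006 and 0.027 m and y of card_left_edge in the frame of clip between -0.009 and 0.009 m and z of card_left_edge in the frame of clip between -0.04 and 0.04 m and angle between the x axis of clip and the y axis of card_left_edge, either way round below 0.3 rad and angle between the z axis of clip and the z axis of card_left_edge, either way round below 0.3 rad and linear speed of clip below 0.02 m/s); the arm keeps its last pose, push and grip.
It fails at once if a bowl is moved by more than 15 mm (distance of any of bowl_teal, bowl_white1, bowl_white2 from where it was at the start of the episode above 0.015 m).
It fails at once if the spoon, timer or tin is moved by more than 20 mm (distance of any of spoon, timer, tin from where it was at the start of the episode above 0.02 m).
It also fails if it takes over 54 s, if anything falls off the work surface, if the arm or the gripper's body presses on something with over 40 N, if the wrist force passes 120 N, or if a joint passes its speed limit or range.

## Robot

A 7-joint arm with a two-finger parallel gripper is mounted at the origin on the work surface. World frame = base frame: x ahead of the robot, y to its left, z up, the work surface at z = 0. Lengths are in m, angles in rad, forces in N, time in s.
With the tool pointing down it reaches from about 0.425 to 0.875 m from the base axis. Payload 8.4 kg.
Tool frame: the origin (TCP) lies between the finger pads; the fingertips stand bot.tcp_to_tips ahead of it and the grasp point (between the pads) lies 3 mm ahead of it (bot.tcp_to_tips is the distance from the TCP to the fingertips, in m); z points along the fingers, y is the line along which they close (so a half turn about z gives the same grasp; the last joint's range is limited). The gripper opens to 87 mm and grips with 3 to 60 N. Pads are 19 mm wide; open, the fingers measure 117 mm over their backs; the gripper's body (75 mm by 190 mm) begins 51 mm behind the grasp point.
Start: joints at [1.207, 0.333, 0.04, 1.465, -0.013, 1.343, -0.059], TCP at [0.17, -0.627, 0.213] pointing down, gripper open.
Joint ranges: [-2.58, 2.58], [-0.38, 2.09], [-1.3, 1.39], [0.25, 2.4], [-1.5, 4.64], [0.08, 2.09], [-2.65, 2.65]. Speed limits (rad/s): [2.22, 2.22, 2.79, 2.79, 3.14, 3.14, 3.14].

## Interface

Orientations are given as a rotation vector (axis times angle).
In Python, from cell import bot gives the robot as it stands. The module is installed in compiled form; this text tells all that it offers.
- The arm moves only by the tool move_arm, never from a script. Its arguments are lists of equal length, an entry for each row: "linear": the shift along the tool's x, y, z as a fraction of full scale, a list of three; "rotation": the turn, a rotation vector about the tool's x, y, z as a fraction of full scale, a list of three. In form: {"linear": [[x, y, z], ...], "rotation": [[ax, ay, az], ...]}. A call has 1 to 5 rows; each row is the pose to reach, as a shift and turn from the pose commanded when the call began, along the tool's axes at that moment; what a row does not reach only later rows make up. Full scale, the value 1, is 0.25 m for a shift and 30 degrees for a turn. A row lasts 1/10 s, in which the tool goes at most 50 mm and 8.59 degrees, less where a joint would pass 70% of its speed; a pose out of reach is approached as far as the arm can. A call with a number of a shift or a turn outside -1 to 1 is refused whole. A call with a gripper value outside its range is refused whole. "grip" is the gripper's target within -1 to 1 (fully open at 1, half-way at 0, shut at -1), set as the call begins (left out, the last holds). The fingers move at their own pace and stop on an object; "grip_force" is the grip in N (left out, the last holds). Time passes only in rows, so rows that repeat a pose let the fingers close. It gives the time, the measured TCP pose, the force, the opening and the grip force at its end, in the units of the state.
- bot.get_state(): the state, without advancing time (a new reading comes with each control period).
- bot.grab_frame(name): name is "side" or "top" or "wrist"; returns the picture (420x560x3 uint8, blue, green, red); there is no depth.
- bot.calibration(name): a dict with "mtx" (3x3 intrinsics, pixels), "pose" (4x4, takes a point from camera to world coordinates). Camera axes: x right, y down, z forward; pixel columns grow to the right and rows downward; lengths in m; the calibration is good to about 2 mm. A picture is of the moment at which its call begins: read the wrist's pose just before it. calibration takes no time and is no camera call; for the wrist camera it gives the pose at the moment of the call.
- bot.sign_off(): hands the job in; it is judged then, once.
Trained networks look in the newest picture that a camera, given by its name, has taken for a name from the list of things; names that differ only in an ending like _2 or _b are one class to them, and where a whole thing is asked for, a point or a joint stands for the part that bears it (a point fixed in the world has none). Each returns a list of dicts, best first, with "confidence" (0 to 1); they miss things now and then, are a little off and sometimes report something else, mostly with a low value. They report only what shows in the picture. A call takes as long as a camera call.
- bot.find_in(camera, thing): "uv" ([column, row] in pixels, amid what is visible of it).
- bot.silhouettes(camera, thing): "pixels" (420x560 bool, what is visible of it) and "uv" ([column, row] in pixels, amid what is visible of it).
- bot.tip_of(camera, thing): "uv" ([column, row] in pixels: a listed point, or the origin of a listed thing).
The state is a dict: "clock": time; "joint_pos": joint angles; "joint_velocities": joint speeds; "tau": joint torques, N m; "tool_pos": TCP position; "tool_rot": TCP orientation; "wrist_force": force on the tool from outside, world axes, zero at the start; "ft_torque": the same for the moment, N m; "opening": opening from 0.0 (shut) to 1.0 (fully open); "grip_force": force on a finger pad.
Only numpy, scipy, OpenCV 4.12 (cv2) and the standard library are available. Lean on these libraries where they do the work, as an engineer would, in place of code of your own. Each camera call takes 0.05 s, during which the arm holds its last target. There are 200 camera calls.

## Working session

There is one attempt and no reset: what is moved stays moved. The work goes in short steps, Python scripts to look and compute and a tool call to move; the robot and the scene stay as the last step left them, time stands still between calls to the robot, and variables do not carry over. Pictures are saved under pics/ and viewed, at most 10 in all, crops included, and the job is handed in when it is done.

Besides the shell and the picture viewer there is one more tool, called by a JSON object that holds its "op" and its "data", one argument or row to a line. move_arm: Moves the arm, as the interface text tells. Its arguments: {"type":"object","properties":{"linear":{"type":"array","items":{"type":"array","items":{"type":"number","minimum":-1,"maximum":1}}},"rotation":{"type":"array","items":{"type":"array","items":{"type":"number","minimum":-1,"maximum":1}}},"grip":{"type":"number"},"grip_force":{"type":"number"}},"required":["linear","rotation"]}

```bash
mkdir -p pics
cat > h.py <<'E'
import numpy as np, cv2
from cell import bot
from scipy.spatial.transform import Rotation as R
def ray(cam,uv,z,cal=None):
    c=cal or bot.calibration(cam); K=np.array(c["mtx"]);T=np.array(c["pose"])
    d=T[:3,:3]@np.linalg.solve(K,[uv[0],uv[1],1.]);o=T[:3,3]
    return o+d*(z-o[2])/d[2]
def proj(cam,p):
    c=bot.calibration(cam);T=np.linalg.inv(np.array(c["pose"]));q=np.array(c["mtx"])@(T[:3,:3]@np.array(p)+T[:3,3]);return q[:2]/q[2]
E
python3 - <<'E'
from h import *
np.set_printoptions(precision=4,suppress=True)
s=bot.get_state();print(s["clock"],s["tool_pos"],s["tool_rot"],bot.tcp_to_tips)
im={c:bot.grab_frame(c) for c in("top","side")}
for c in im: cv2.imwrite(f"pics/{c}0.png",im[c]);print(c,np.array(bot.calibration(c)["pose"])[:3,3])
H=dict(track=0,slide_grip=.04,card_centre=.0925,card_left_edge=.0925,clip=.016,clip_handles=.016,bowl_teal=0,bowl_white1=0,spoon=0,timer=0,tin=0)
for c in im:
  for t,z in H.items():
    for r in bot.tip_of(c,t)[:2]: print(c,t,np.round(r["uv"],1),round(r["confidence"],2),ray(c,r["uv"],z))
E
```

```text
0.0 [ 0.1699 -0.6269  0.2116] [-3.1125 -0.4144  0.0005] 0.022
top [0.2971 0.1371 1.3513]
side [0.0078 0.7733 0.9376]
top track [310.  202.1] 0.68 [0.5791 0.0332 0.    ]
top slide_grip [364.1 208.8] 0.75 [ 0.5545 -0.1195  0.04  ]
top card_centre [372.9 181.9] 0.7 [ 0.6212 -0.1349  0.0925]
top card_centre [308.7 153.3] 0.23 [0.7003 0.0449 0.0925]
top card_left_edge [355.6 180.3] 0.87 [ 0.6247 -0.0866  0.0925]
top card_left_edge [309.9 152.6] 0.21 [0.7024 0.0416 0.0925]
top clip [272.6 248.6] 0.41 [0.4368 0.141  0.016 ]
top clip_handles [262.7 251.2] 0.44 [0.4287 0.1693 0.016 ]
top bowl_teal [279.  150.2] 0.86 [0.7376 0.1283 0.    ]
top bowl_white1 [311.2 152.9] 0.81 [0.7313 0.0306 0.    ]
top spoon [328.5 264.1] 0.58 [ 0.397  -0.0217  0.    ]
top timer [391.  259.3] 0.55 [ 0.4147 -0.2033  0.    ]
top timer [327.6 261.4] 0.15 [ 0.4047 -0.0191  0.    ]
top tin [166.6 258.8] 0.68 [0.4023 0.4471 0.    ]
side track [298.8 217.7] 0.74 [0.5752 0.0292 0.    ]
side slide_grip [343.4 175.2] 0.88 [ 0.5555 -0.1276  0.04  ]
side card_centre [322.8 145.7] 0.86 [ 0.6286 -0.1369  0.0925]
side card_left_edge [312.8 158.1] 0.76 [ 0.6188 -0.0818  0.0925]
side clip [318.4 267.1] 0.66 [0.4385 0.1358 0.016 ]
side clip_handles [313.7 277.7] 0.54 [0.429  0.1658 0.016 ]
side bowl_teal [221.8 214.1] 0.65 [0.7306 0.136  0.    ]
side bowl_white1 [280.5 170.3] 0.95 [ 0.7223 -0.0813  0.    ]
side bowl_white1 [250.7 189.2] 0.62 [0.7351 0.024  0.    ]
side spoon [374.4 242.7] 0.87 [ 0.388  -0.0145  0.    ]
side timer [408.8 195.9] 0.89 [ 0.4056 -0.2033  0.    ]
side tin [230.7 384.4] 0.65 [0.4062 0.4536 0.    ]
```

Run:
```python
from h import *
a=cv2.imread("pics/top0.png")[120:300,130:430];b=cv2.imread("pics/side0.png")[100:420,150:450]
cv2.imwrite("pics/t1.png",cv2.resize(a,(800,480),interpolation=cv2.INTER_CUBIC));cv2.imwrite("pics/s1.png",cv2.resize(b,(560,597),interpolation=cv2.INTER_CUBIC))
```

```text
(no output)
```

View pics/t1.png

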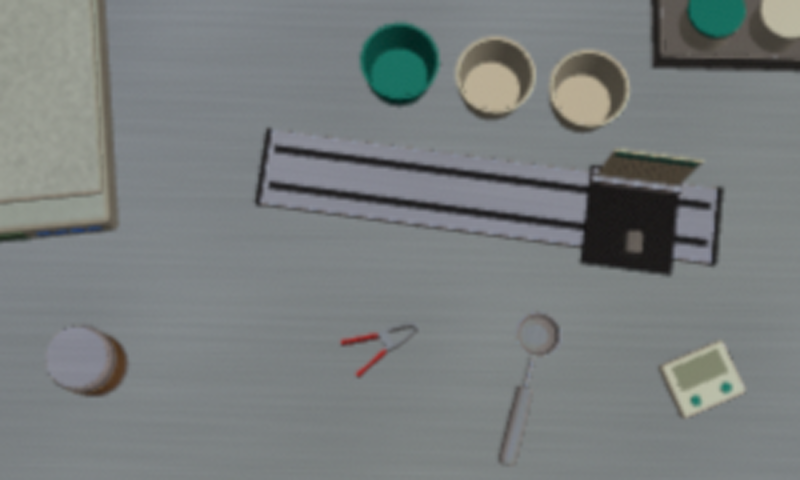

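View pics/s1.png

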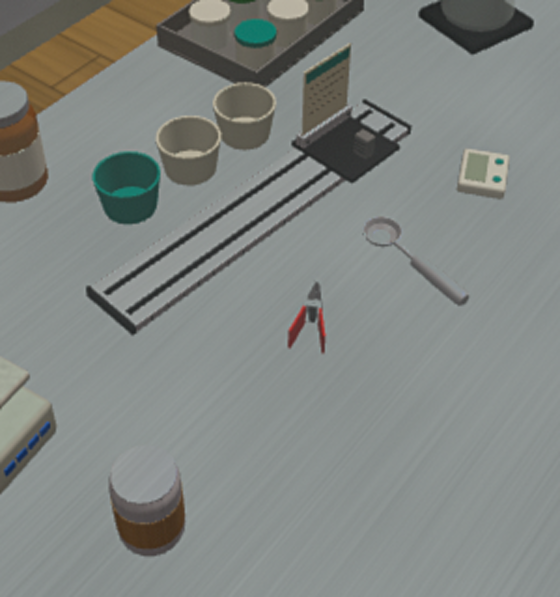

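The top view shows the teal bowl leftmost in the row at about (279,143), the holder at the right-hand end of the track, and the clip with its handles to the left and jaws to the right near (272,247). The spoon is to the right of the clip, clear of it. Next I'll refine the track angle and the bowl line.

Run:
```python
from h import *
np.set_printoptions(precision=4,suppress=True)
# end cap corners (crop px -> image px), z=13mm
P=[ray("top",(130+u/2.667,120+v/2.667),.013) for u,v in((268,128),(258,205),(720,187),(715,264))]
print(np.array(P)); f=P[0]+P[1]-P[2]-P[3]; yaw=np.arctan2(-f[0],f[1]);print("yaw",yaw,"len",np.linalg.norm(f)/2)
X=np.array([np.cos(yaw),np.sin(yaw)]);Y=np.array([-X[1],X[0]])
o=sum(P)[:2]/4; o=o-X*(.0425-.0095);print("track origin",o)
for c in("top","side"):
  bot.grab_frame(c)
  for t in("bowl_teal","card_holder","slide_grip","clip"):
    r=bot.silhouettes(c,t)[0]; m=r["pixels"].astype(np.uint8)
    if t=="bowl_teal":
      # fit: compare with mean of mask of projected bowl hull
      best=None
      from scipy.optimize import minimize
      def cost(p):
        a=np.linspace(0,2*np.pi,60)
        pts=np.array([proj(c,[p[0]+rr*np.cos(q),p[1]+rr*np.sin(q),z]) for z,rr in((.058,.044),(0,.03)) for q in a])
        h=cv2.convexHull((pts*16).astype(np.int32)); k=np.zeros_like(m);cv2.fillPoly(k,[h],1,shift=4)
        return (k!=m).sum()
      best=minimize(cost,[.734,.132],method="Nelder-Mead",options=dict(initial_simplex=[[.72,.12],[.75,.125],[.73,.15]],maxiter=40))
      p=best.x;print(c,t,p,best.fun,m.sum(),"track xy",X@(p-o),Y@(p-o))
  for t,z in(("slide_grip",.04),("card_centre",.0925),("card_left_edge",.0925)):
    r=bot.tip_of(c,t)[0];p=ray(c,r["uv"],z)[:2];print(c,t,p,X@(p-o),Y@(p-o))
  r=bot.find_in(c,"slide_grip")[0];p=ray(c,r["uv"],.045)[:2];print(c,"find",p,X@(p-o),Y@(p-o))
s=bot.get_state();M=R.from_rotvec(s["tool_rot"]).as_matrix();print(M,s["tool_pos"])
```

```text
[[ 0.6748  0.2717  0.013 ]
 [ 0.5866  0.2793  0.013 ]
 [ 0.6185 -0.2318  0.013 ]
 [ 0.5317 -0.2238  0.013 ]]
yaw -0.11011698026972956 len 0.5063460321215552
track origin [0.5701 0.0275]Traceback (most recent call last):
  File "<stdin>", line 21, in <module>
    res = _minimize_neldermead(fun, x0, args, callback, bounds=bounds,
                               **options)
    fxcc = func(xcc)
    fx = function(np.copy(x), *(wrapper_args + args))
  File "<stdin>", line 18, in cost
  File "h.py", line 9, in proj
    c=bot.calibration(cam);T=np.linalg.inv(np.array(c["pose"]));q=np.array(c["mtx"])@(T[:3,:3]@np.array(p)+T[:3,3]);return q[:2]/q[2]
ValueError: time passes only in moves, steps and waits
```

```bash
cat >> h.py <<'E'
_c={}
def proj(cam,P):
    if cam not in _c: _c[cam]=bot.calibration(cam)
    c=_c[cam];T=np.linalg.inv(np.array(c["pose"]));q=(np.array(c["mtx"])@(T[:3,:3]@np.array(P).T+T[:3,3:])).T;return q[:,:2]/q[:,2:]
yaw=-.110;X=np.array([np.cos(yaw),np.sin(yaw)]);Y=np.array([-X[1],X[0]]);o=np.array([.5701,.0275])
np.set_printoptions(precision=4,suppress=True)
E
python3 - <<'E'
from h import *
from scipy.optimize import minimize
for c in("top","side"):
  bot.grab_frame(c)
  m=bot.silhouettes(c,"bowl_teal")[0]["pixels"].astype(np.uint8)
  a=np.linspace(0,2*np.pi,60)
  def cost(p):
    pts=proj(c,[[p[0]+r*np.cos(q),p[1]+r*np.sin(q),z] for z,r in((.058,.044),(0,.03)) for q in a])
    k=np.zeros_like(m);cv2.fillPoly(k,[cv2.convexHull((pts*16).astype(np.int32))],1,shift=4)
    return float((k!=m).sum())
  b=minimize(cost,[.734,.132],method="Nelder-Mead",options=dict(initial_simplex=[[.72,.12],[.75,.125],[.73,.15]],maxiter=60))
  p=b.x;print(c,p,b.fun,m.sum(),"track xy",X@(p-o),Y@(p-o))
  for t,z in(("slide_grip",.04),("card_centre",.0925),("card_left_edge",.0925)):
    p=ray(c,bot.tip_of(c,t)[0]["uv"],z)[:2];print(c,t,p,X@(p-o),Y@(p-o))
  p=ray(c,bot.find_in(c,"slide_grip")[0]["uv"],.045)[:2];print(c,"find",p,X@(p-o),Y@(p-o))
s=bot.get_state();print(R.from_rotvec(s["tool_rot"]).as_matrix(),s["tool_pos"],s["clock"])
E
```

```text
top [0.7406 0.1272] 50.0 697 track xy 0.15856393643344346 0.11776898532960994
top slide_grip [ 0.5441 -0.123 ] -0.009343057115751511 -0.15249659116554354
top card_centre [ 0.616 -0.134] 0.06339589571257442 -0.15545632621756214
top card_left_edge [ 0.628  -0.0911] 0.07059203668925045 -0.11156773069844811
top find [ 0.5729 -0.1228] 0.019315393963885936 -0.14907944559245204
side [0.7433 0.1315] 46.0 1133 track xy 0.160703240926704 0.12233539813073253
side slide_grip [ 0.555  -0.1305] 0.002330299246385864 -0.15866365079816566
side card_centre [ 0.6317 -0.1433] 0.0799997034612964 -0.16302933143455653
side card_left_edge [ 0.6281 -0.0918] 0.07078703199101835 -0.11223781997595753
side find [ 0.6026 -0.1324] 0.04985068034514594 -0.1553668000437485
[[ 0.9652  0.2617 -0.    ]
 [ 0.2617 -0.9652  0.0001]
 [-0.     -0.0001 -1.    ]] [ 0.1701 -0.6273  0.2125] 1.9
```

{"op": "move_arm", "data": {
  "linear": [
    [0.13, -0.1, 0],
    [0.26, -0.2, 0],
    [0.4, -0.3, 0],
    [0.54, -0.41, 0],
    [0.67, -0.51, 0]
  ],
  "rotation": [
    [0, 0, 0],
    [0, 0, 0],
    [0, 0, 0],
    [0, 0, 0],
    [0, 0, 0]
  ]
}}

```text
clock: 2.4
tool_pos: [0.2995, -0.4587, 0.2127]
tool_rot: [3.114, 0.415, 0.0]
wrist_force: [0.3, -0.3, 0.1]
opening: 1.003
grip_force: 0.0
```

{"op": "move_arm", "data": {
  "linear": [
    [0.13, -0.1, 0],
    [0.26, -0.2, 0],
    [0.4, -0.3, 0],
    [0.54, -0.41, 0],
    [0.67, -0.51, 0]
  ],
  "rotation": [
    [0, 0, 0.15],
    [0, 0, 0.3],
    [0, 0, 0.45],
    [0, 0, 0.6],
    [0, 0, 0.716]
  ]
}}

```text
clock: 2.9
tool_pos: [0.4277, -0.2917, 0.2129]
tool_rot: [3.136, -0.177, 0.001]
wrist_force: [0.5, -0.0, -0.8]
opening: 1.0
grip_force: 0.0
```

{"op": "move_arm", "data": {
  "linear": [
    [0.09, -0.15, 0],
    [0.18, -0.3, 0],
    [0.27, -0.45, 0],
    [0.36, -0.6, 0],
    [0.43, -0.72, 0]
  ],
  "rotation": [
    [0, 0, 0],
    [0, 0, 0],
    [0, 0, 0],
    [0, 0, 0],
    [0, 0, 0]
  ]
}}

```text
clock: 3.4
tool_pos: [0.5546, -0.1239, 0.2128]
tool_rot: [-3.136, 0.17, -0.001]
wrist_force: [0.4, -0.1, 0.5]
opening: 0.999
grip_force: 0.0
```

Run:
```python
from h import *
s=bot.get_state();p0=np.array(s["tool_pos"]);print(p0,R.from_rotvec(s["tool_rot"]).as_matrix())
im=bot.grab_frame("wrist");cal=bot.calibration("wrist");cv2.imwrite("pics/w1.png",im);print(np.array(cal["pose"]))
for t,z in(("slide_grip",.04),("card_centre",.0925)):
  for f in (bot.tip_of,bot.find_in):
    for r in f("wrist",t)[:1]:
      p=ray("wrist",r["uv"],z,cal)[:2];print(t,r["uv"],r["confidence"],p,X@(p-o),Y@(p-o))
```

```text
[ 0.5546 -0.1239  0.2128] [[ 0.9941 -0.1084  0.0008]
 [-0.1084 -0.9941  0.0005]
 [ 0.0007 -0.0005 -1.    ]]
[[-0.103  -0.966  -0.2371  0.6219]
 [-0.9947  0.0993  0.0276 -0.1255]
 [-0.0032  0.2387 -0.9711  0.3842]
 [ 0.      0.      0.      1.    ]]
slide_grip [285.0, 205.2] 0.72 [ 0.545  -0.1182] -0.00899097266888631 -0.1475831829021641
slide_grip [286.0, 169.3] 0.69 [ 0.5851 -0.1234] 0.031464548861074984 -0.1483599010421738
card_centre [286.4, 133.4] 0.89 [ 0.623  -0.1274] 0.06954103671388914 -0.148144930971919
```

View pics/w1.png

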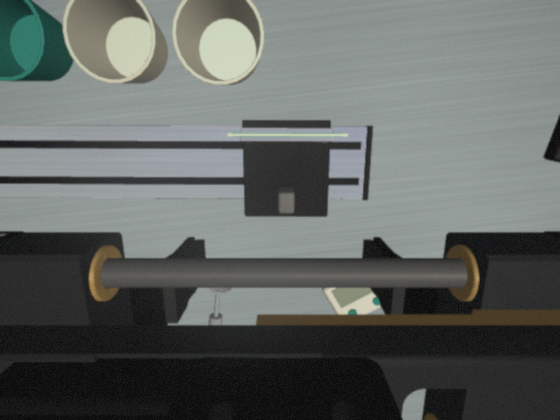

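{"op": "move_arm", "data": {
  "linear": [
    [-0.012, -0.016, 0.17],
    [-0.012, -0.016, 0.34],
    [-0.012, -0.016, 0.5],
    [-0.012, -0.016, 0.61],
    [-0.012, -0.016, 0.65]
  ],
  "rotation": [
    [0, 0, 0],
    [0, 0, 0],
    [0, 0, 0],
    [0, 0, 0],
    [0, 0, 0]
  ]
}}

```text
clock: 4.15
tool_pos: [0.5481, -0.1237, 0.0472]
tool_rot: [-3.137, 0.177, 0.007]
wrist_force: [-1.2, -0.4, 0.4]
opening: 0.997
grip_force: 0.0
```

{"op": "move_arm", "data": {
  "linear": [
    [0, 0, 0],
    [0, 0, 0],
    [0, 0, 0],
    [0, 0, 0],
    [0, 0, 0]
  ],
  "rotation": [
    [0, 0, 0],
    [0, 0, 0],
    [0, 0, 0],
    [0, 0, 0],
    [0, 0, 0]
  ],
  "grip": -1,
  "grip_force": 15
}}

```text
clock: 4.65
tool_pos: [0.5513, -0.1223, 0.051]
tool_rot: [3.136, -0.173, 0.002]
wrist_force: [-0.1, 0.4, 0.6]
opening: 0.627
grip_force: 0.0
```

{"op": "move_arm", "data": {
  "linear": [
    [0, 0, 0],
    [0, 0, 0],
    [0, 0, 0],
    [0, 0, 0],
    [0, 0, 0]
  ],
  "rotation": [
    [0, 0, 0],
    [0, 0, 0],
    [0, 0, 0],
    [0, 0, 0],
    [0, 0, 0]
  ]
}}

```text
clock: 5.15
tool_pos: [0.5508, -0.1221, 0.05]
tool_rot: [-3.137, 0.173, 0.0]
wrist_force: [0.1, 1.1, -0.0]
opening: 0.17
grip_force: 0.0
```

{"op": "move_arm", "data": {
  "linear": [
    [0, 0, 0],
    [0, 0, 0]
  ],
  "rotation": [
    [0, 0, 0],
    [0, 0, 0]
  ]
}}

```text
clock: 5.35
tool_pos: [0.5507, -0.1221, 0.05]
tool_rot: [-3.137, 0.173, 0.0]
wrist_force: [-0.4, -0.2, -0.2]
opening: 0.029
grip_force: 0.0
```

Run:
```python
from h import *
im=bot.grab_frame("wrist");im2=bot.grab_frame("side")[110:220,280:420]
cv2.imwrite("pics/w2.png",np.vstack([im[100:320],cv2.resize(im2,(560,440),interpolation=cv2.INTER_CUBIC)[:370]]))
```

```text
(no output)
```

View pics/w2.png

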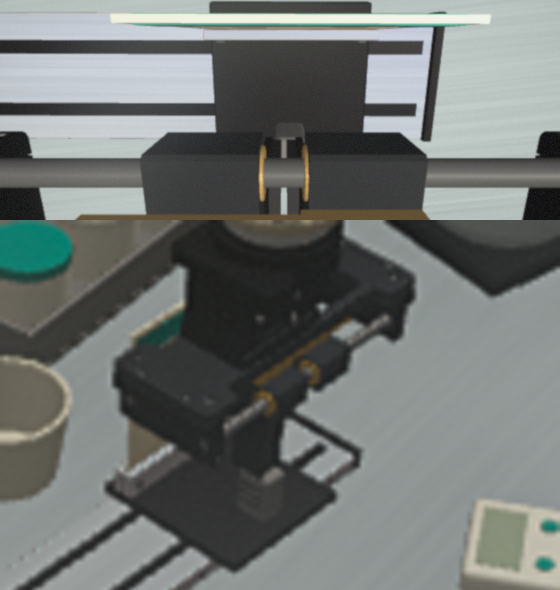

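The fingers have shut beside the grip: the side view shows it standing uncovered in front of them, around (345,178). I'll recompute its position from the pixels.

Run:
```python
from h import *
for uv,z in(((345,172),.056),((345,185),.022),((345,178.5),.039)):
  p=ray("side",uv,z)[:2];print(p,X@(p-o),Y@(p-o))
# earlier top: grip at crop (634,241)
p=ray("top",(130+634/2.667,120+241/2.667),.05)[:2];print("top",p,X@(p-o),Y@(p-o))
# plate corners in top crop, z=.022
for u,v in((594,180),(583,263),(671,274),(683,185)):
  p=ray("top",(130+u/2.667,120+v/2.667),.022)[:2];print("plate",X@(p-o),Y@(p-o))
w=dict(mtx=bot.calibration("wrist")["mtx"],pose=[[-.103,-.966,-.2371,.6219],[-.9947,.0993,.0276,-.1255],[-.0032,.2387,-.9711,.3842]])
for uv,z in(((286,191),.056),((286,213),.022),((286,213),.056),((286,216),.022),((286,121),.022),((288,134),.145)):
  p=ray("wrist",uv,z,w)[:2];print("wrist",uv,z,p,X@(p-o),Y@(p-o))
p=np.array(bot.get_state()["tool_pos"])[:2];print("tool",p,X@(p-o),Y@(p-o))
for r in bot.tip_of("side","slide_grip")[:1]:print(r)
a=cv2.imread("pics/w1.png")[180:225,265:310];b=cv2.imread("pics/side0.png")[160:195,325:370];c=bot.grab_frame("side")[160:195,325:370]
cv2.imwrite("pics/g.png",np.hstack([cv2.resize(i,(260,260),interpolation=cv2.INTER_NEAREST) for i in(a,b,c)]))
```

```text
[ 0.5495 -0.1241] -0.0038246434231702826 -0.15291885869978233
[ 0.5419 -0.117 ] -0.012170675836198307 -0.14672357493672072
[ 0.5458 -0.1207] -0.007899459909780426 -0.14993549529669764
top [ 0.5482 -0.1278] -0.004680455268641456 -0.1567392221121028
plate 0.06365879461341088 -0.11163549907394979
plate -0.03026846894193249 -0.10901341096761014
plate -0.029738056248709597 -0.20514448653513648
plate 0.07099005368621676 -0.2095161780379119
wrist (286, 191) 0.056 [ 0.5638 -0.1211] 0.010089797470169196 -0.14843922455565944
wrist (286, 213) 0.022 [ 0.5313 -0.118 ] -0.022619239528413455 -0.1488843112442439
wrist (286, 213) 0.056 [ 0.5398 -0.1187] -0.014086173971697931 -0.1486500525358839
wrist (286, 216) 0.022 [ 0.5276 -0.1176] -0.026329393518543128 -0.14891666586022867
wrist (286, 121) 0.022 [ 0.6366 -0.1287] 0.08321075629941396 -0.14796141454405565
wrist (288, 134) 0.145 [ 0.6222 -0.1282] 0.06885488264367422 -0.14899632340566732
tool [ 0.5508 -0.1221] -0.0027760646143637595 -0.15085375589275563
{'uv': [343.8, 172.6], 'confidence': 0.62}
```

View pics/g.png

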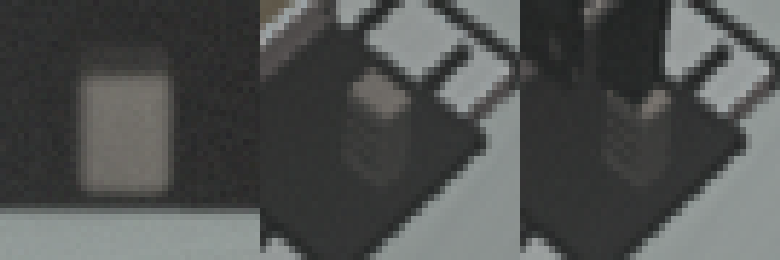

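Run:
```python
from h import *
s=bot.get_state();print(s["opening"],s["grip_force"],s["clock"],s["wrist_force"],s["tool_pos"])
print(proj("side",[[.5508,-.1221,z] for z in(.028,.05,.056,.06)]))
print(bot.calibration("wrist")["mtx"])
print(proj("side",[[.5508+.0095,-.1221,.028]]))
```

```text
0.008309722213444138 0.0 5.55 [ 0.6323 -0.1286  0.8244] [ 0.5508 -0.1221  0.0501]
[[343.3781 180.7035]
 [343.958  174.0413]
 [344.1185 172.1979]
 [344.226  170.9626]]
[[312.0353   0.     283.4877]
 [  0.     312.0353 211.4613]
 [  0.       0.       1.    ]]
[[340.2654 179.1704]]
```

Run:
```python
from h import *
for n,dx,dy in(("near",-.0095,.015),("left",.0095,.015),("right",-.0095,-.015)):
  q=o+X*(-.0028+dx)+Y*(-.1508+dy);print(n,proj("side",[[*q,z] for z in(.028,.05,.056,.065)]).round(1).tolist())
for n,dx,dy in(("near",-.012,.009),("left",.012,.009),("right",-.012,-.009)):
  q=o+X*(-.0028+dx)+Y*(-.1508+dy);print("grip",n,proj("side",[[*q,z] for z in(.022,.056)]).round(1).tolist())
im=bot.grab_frame("side")[140:190,320:372]
im=np.clip(im.astype(float)*1.8,0,255).astype(np.uint8)
cv2.imwrite("pics/g2.png",cv2.resize(im,(624,600),interpolation=cv2.INTER_CUBIC))
```

```text
near [[342.3, 185.3], [342.9, 178.6], [343.1, 176.8], [343.3, 174.0]]
left [[336.6, 181.8], [337.1, 175.1], [337.2, 173.3], [337.5, 170.5]]
right [[350.2, 179.7], [350.8, 173.0], [351.0, 171.1], [351.3, 168.4]]
grip near [[344.5, 186.4], [345.4, 176.1]]
grip left [[337.3, 182.0], [338.1, 171.7]]
grip right [[349.2, 183.0], [350.2, 172.7]]
```

View pics/g2.png

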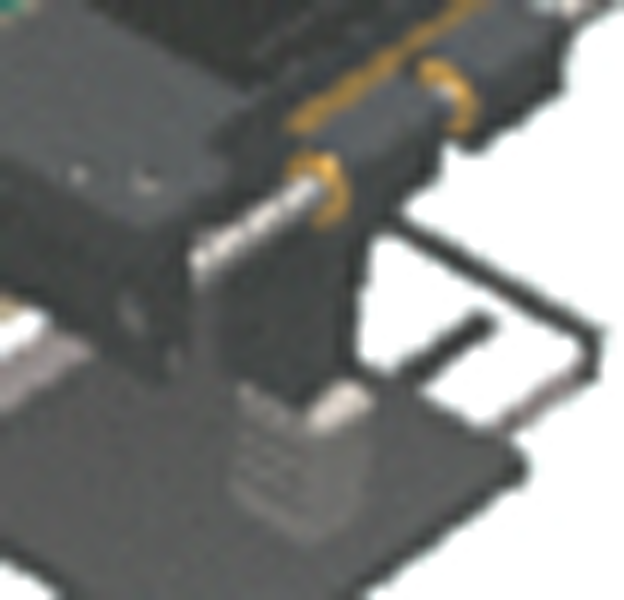

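The finger ends look to be at the top of the grip, with no contact force reported. I'll make a small sideways test and watch the force and the card.

{"op": "move_arm", "data": {
  "linear": [
    [0, -0.02, 0],
    [0, -0.05, 0],
    [0, -0.08, 0],
    [0, -0.08, 0]
  ],
  "rotation": [
    [0, 0, 0],
    [0, 0, 0],
    [0, 0, 0],
    [0, 0, 0]
  ]
}}

```text
clock: 6.0
tool_pos: [0.5532, -0.1002, 0.0501]
tool_rot: [-3.136, 0.169, -0.0]
wrist_force: [0.1, 0.6, -1.5]
opening: -0.001
grip_force: 0.0
```

Run:
```python
from h import *
s=bot.get_state();p=np.array(s["tool_pos"]);print(p,s["wrist_force"],s["opening"],"track",X@(p[:2]-o),Y@(p[:2]-o))
bot.grab_frame("side");bot.grab_frame("wrist");cal=bot.calibration("wrist")
for c,k in(("side",None),("wrist",cal)):
  for t,z in(("slide_grip",.04),("card_centre",.0925),("card_left_edge",.0925)):
    for r in bot.tip_of(c,t)[:1]: q=ray(c,r["uv"],z,k)[:2];print(c,t,r["confidence"],X@(q-o),Y@(q-o))
```

```text
[ 0.5532 -0.1002  0.0501] [ 0.1387  0.5714 -1.5263] -0.001400650380277275 track -0.0027385727167139034 -0.12878085060306696
side slide_grip 0.74 0.13328309694314028 0.04003845396220927
side card_centre 0.31 0.07763644299847149 0.1700989194857819
side card_left_edge 0.71 0.07044342241650275 -0.1231029725755071
wrist card_centre 0.94 0.06691551572703684 -0.15479935597239255
wrist card_left_edge 0.84 0.06697471871979434 -0.1116848670525574
```

Run:
```python
from h import *
f=bot.grab_frame("side");im=f[130:200,310:380]
im=np.clip(im.astype(float)*1.8,0,255).astype(np.uint8)
cv2.imwrite("pics/g3.png",cv2.resize(im,(560,560),interpolation=cv2.INTER_CUBIC))
for n,dx,dy in(("near",-.0095,.015),("left",.0095,.015),("right",-.0095,-.015)):
  q=o+X*(-.0028+dx)+Y*(-.1288+dy);print(n,(8*(proj("side",[[*q,z] for z in(.028,.05,.056,.065)])-[310,130])).round(0).tolist())
```

```text
near [[212.0, 476.0], [216.0, 423.0], [217.0, 408.0], [219.0, 386.0]]
left [[166.0, 448.0], [170.0, 394.0], [171.0, 379.0], [172.0, 357.0]]
right [[275.0, 430.0], [280.0, 377.0], [282.0, 362.0], [284.0, 340.0]]
```

View pics/g3.png

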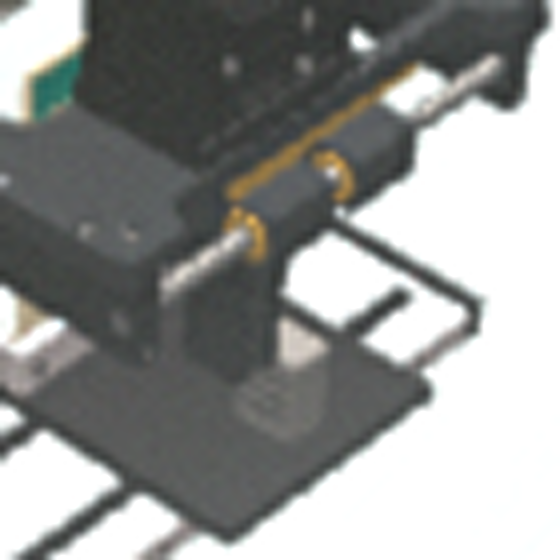

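The side view and the wrist geometry both put the fingertips well above the stated height: they passed over the grip at z ≈ 0.06. I'll probe down onto the plate beside the grip to get the true tip length.

{"op": "move_arm", "data": {
  "linear": [
    [0, -0.04, 0],
    [0, -0.04, 0.01],
    [0, -0.04, 0.02],
    [0, -0.04, 0.03],
    [0, -0.04, 0.035]
  ],
  "rotation": [
    [0, 0, 0],
    [0, 0, 0],
    [0, 0, 0],
    [0, 0, 0],
    [0, 0, 0]
  ]
}}

```text
clock: 6.95
tool_pos: [0.5538, -0.0925, 0.0408]
tool_rot: [-3.137, 0.173, 0.001]
wrist_force: [-0.0, -1.0, 0.3]
opening: 0.003
grip_force: 0.0
```

{"op": "move_arm", "data": {
  "linear": [
    [0, 0, 0.01],
    [0, 0, 0.02],
    [0, 0, 0.03],
    [0, 0, 0.04],
    [0, 0, 0.04]
  ],
  "rotation": [
    [0, 0, 0],
    [0, 0, 0],
    [0, 0, 0],
    [0, 0, 0],
    [0, 0, 0]
  ]
}}

```text
clock: 7.45
tool_pos: [0.5538, -0.0923, 0.0309]
tool_rot: [-3.137, 0.173, 0.001]
wrist_force: [-0.2, 0.1, -0.2]
opening: 0.005
grip_force: 0.0
```

{"op": "move_arm", "data": {
  "linear": [
    [0, 0, 0.01],
    [0, 0, 0.02],
    [0, 0, 0.03],
    [0, 0, 0.04],
    [0, 0, 0.04]
  ],
  "rotation": [
    [0, 0, 0],
    [0, 0, 0],
    [0, 0, 0],
    [0, 0, 0],
    [0, 0, 0]
  ]
}}

```text
clock: 7.95
tool_pos: [0.5538, -0.0923, 0.0209]
tool_rot: [-3.137, 0.173, 0.001]
wrist_force: [0.5, 0.6, -0.3]
opening: 0.004
grip_force: 0.0
```

{"op": "move_arm", "data": {
  "linear": [
    [0, 0, 0.01],
    [0, 0, 0.02],
    [0, 0, 0.03],
    [0, 0, 0.03]
  ],
  "rotation": [
    [0, 0, 0],
    [0, 0, 0],
    [0, 0, 0],
    [0, 0, 0]
  ]
}}

```text
clock: 8.35
tool_pos: [0.5538, -0.0923, 0.0134]
tool_rot: [-3.137, 0.173, 0.001]
wrist_force: [0.2, 0.0, 0.5]
opening: 0.006
grip_force: 0.0
```

{"op": "move_arm", "data": {
  "linear": [
    [0, 0, 0.006],
    [0, 0, 0.012],
    [0, 0, 0.012]
  ],
  "rotation": [
    [0, 0, 0],
    [0, 0, 0],
    [0, 0, 0]
  ]
}}

```text
clock: 8.65
tool_pos: [0.5542, -0.0923, 0.0124]
tool_rot: [3.136, -0.173, 0.0]
wrist_force: [-7.7, 1.0, 17.9]
opening: 0.007
grip_force: 8.9
```

Run:
```python
from h import *
f=bot.grab_frame("side");im=f[130:200,310:380]
im=np.clip(im.astype(float)*1.8,0,255).astype(np.uint8)
w=bot.grab_frame("wrist")
cv2.imwrite("pics/g4.png",np.vstack([cv2.resize(im,(400,400),interpolation=cv2.INTER_CUBIC),w[180:300,80:480]]))
print(bot.get_state()["wrist_force"],bot.get_state()["tool_pos"])
```

```text
[-7.4641  1.159  17.0855] [ 0.5543 -0.0923  0.0124]
```

View pics/g4.png

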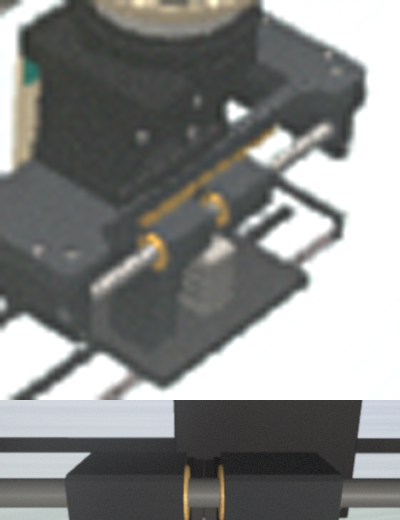

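Contact on the plate comes at TCP z 0.0125, so the real tips stand about 9.5 mm behind the reported TCP rather than 22 mm ahead: a 31 mm offset. I'll use tip z = TCP z + 0.0095 from here. Next: back up, open, and re-grasp.

{"op": "move_arm", "data": {
  "linear": [
    [0, 0, -0.1],
    [0, 0, -0.22],
    [0, 0.06, -0.24],
    [0, 0.116, -0.24],
    [0, 0.116, -0.24]
  ],
  "rotation": [
    [0, 0, 0],
    [0, 0, 0],
    [0, 0, 0],
    [0, 0, 0],
    [0, 0, 0]
  ],
  "grip": -0.3
}}

```text
clock: 9.25
tool_pos: [0.5501, -0.124, 0.0702]
tool_rot: [3.135, -0.178, -0.001]
wrist_force: [-0.7, -1.0, 0.3]
opening: 0.324
grip_force: 0.0
```

{"op": "move_arm", "data": {
  "linear": [
    [0, 0, 0],
    [0, 0, 0.06],
    [0, 0, 0.12],
    [0, 0, 0.19],
    [0, 0, 0.19]
  ],
  "rotation": [
    [0, 0, 0],
    [0, 0, 0],
    [0, 0, 0],
    [0, 0, 0],
    [0, 0, 0]
  ]
}}

```text
clock: 9.75
tool_pos: [0.5483, -0.1201, 0.0195]
tool_rot: [-3.135, 0.171, 0.009]
wrist_force: [-0.8, 0.4, -0.1]
opening: 0.346
grip_force: 0.0
```

{"op": "move_arm", "data": {
  "linear": [
    [0, 0, 0],
    [0, 0, 0],
    [0, 0, 0],
    [0, 0, 0]
  ],
  "rotation": [
    [0, 0, 0],
    [0, 0, 0],
    [0, 0, 0],
    [0, 0, 0]
  ],
  "grip": -1,
  "grip_force": 12
}}

```text
clock: 10.15
tool_pos: [0.5508, -0.1217, 0.0235]
tool_rot: [3.136, -0.174, 0.0]
wrist_force: [-1.5, -2.5, -2.3]
opening: 0.203
grip_force: 12.0
```

{"op": "move_arm", "data": {
  "linear": [
    [0, -0.06, 0],
    [0, -0.16, 0],
    [0, -0.26, 0],
    [0, -0.36, 0],
    [0, -0.44, 0]
  ],
  "rotation": [
    [0, 0, 0],
    [0, 0, 0],
    [0, 0, 0],
    [0, 0, 0],
    [0, 0, 0]
  ]
}}

```text
clock: 10.65
tool_pos: [0.5633, -0.0106, 0.0235]
tool_rot: [3.137, -0.172, 0.001]
wrist_force: [1.6, -3.8, -6.1]
opening: 0.207
grip_force: 12.0
```

{"op": "move_arm", "data": {
  "linear": [
    [0, -0.1, 0],
    [0, -0.2, 0],
    [0, -0.3, 0],
    [0, -0.36, 0],
    [0, -0.4, 0]
  ],
  "rotation": [
    [0, 0, 0],
    [0, 0, 0],
    [0, 0, 0],
    [0, 0, 0],
    [0, 0, 0]
  ]
}}

```text
clock: 11.15
tool_pos: [0.5745, 0.0885, 0.0235]
tool_rot: [-3.137, 0.172, -0.001]
wrist_force: [3.0, -3.1, -3.6]
opening: 0.206
grip_force: 12.0
```

```bash
cat > bowl.py <<'E'
from h import *
s=bot.get_state();p=np.array(s["tool_pos"]);print(p,s["wrist_force"],s["opening"],"tool track",X@(p[:2]-o),Y@(p[:2]-o))
for c in("top","side","wrist"):
  bot.grab_frame(c);k=bot.calibration(c)
  for t,z in(("card_centre",.0925),("card_left_edge",.0925),("slide_grip",.04),("bowl_teal",0)):
    for r in bot.tip_of(c,t)[:1]: q=ray(c,r["uv"],z,k)[:2];print(c,t,round(r["confidence"],2),q,X@(q-o),Y@(q-o))
  m=bot.silhouettes(c,"bowl_teal")
  if m:
    m=m[0]["pixels"];v,u=np.nonzero(m);print("  bowl extents px u",u.min(),u.max(),v.min(),v.max())
E
python3 bowl.py
```

```text
[0.5745 0.0885 0.0235] [ 3.0249 -3.1277 -3.5958] 0.20607084548581164 tool track -0.002321265613184343 0.06115062420597316
top slide_grip 0.67 [0.5714 0.0967] -0.006266652725951311 0.06896708462670681
top bowl_teal 0.66 [0.7435 0.1229] 0.1618298171194506 0.1139002627659145
  bowl extents px u 265 294 129 151
side card_left_edge 0.59 [0.656  0.1156] 0.07572177293437263 0.09697407516657643
side slide_grip 0.98 [0.5759 0.0777] 0.00024529824762178215 0.05053230148290804
side bowl_teal 0.74 [0.7304 0.1327] 0.14774823777622015 0.12219476278821974
  bowl extents px u 200 235 181 220
wrist card_centre 0.64 [0.6431 0.0798] 0.06681164320762463 0.06001512786524012
wrist card_left_edge 0.9 [0.6486 0.1242] 0.06746085664394588 0.10472717438971015
wrist slide_grip 0.57 [0.5701 0.0868] -0.0064699964981020245 0.05891875422428237
  bowl extents px u 126 219 0 18
```

{"op": "move_arm", "data": {
  "linear": [
    [0, -0.08, 0],
    [0, -0.16, 0],
    [0, -0.21, 0],
    [0, -0.232, 0],
    [0, -0.232, 0]
  ],
  "rotation": [
    [0, 0, 0],
    [0, 0, 0],
    [0, 0, 0],
    [0, 0, 0],
    [0, 0, 0]
  ]
}}

```text
clock: 12.55
tool_pos: [0.581, 0.1457, 0.0235]
tool_rot: [-3.136, 0.173, -0.002]
wrist_force: [5.8, 2.3, -6.7]
opening: 0.205
grip_force: 12.0
```

{"op": "move_arm", "data": {
  "linear": [
    [0, 0, 0],
    [0, 0, 0],
    [0, 0, 0],
    [0, 0, 0]
  ],
  "rotation": [
    [0, 0, 0],
    [0, 0, 0],
    [0, 0, 0],
    [0, 0, 0]
  ],
  "grip": -0.3
}}

```text
clock: 12.95
tool_pos: [0.5803, 0.1451, 0.0235]
tool_rot: [3.137, -0.173, -0.0]
wrist_force: [0.5, 0.1, -0.1]
opening: 0.345
grip_force: 0.0
```

{"op": "move_arm", "data": {
  "linear": [
    [0, 0, -0.12],
    [0, 0, -0.3],
    [0, 0, -0.48],
    [0, 0, -0.66],
    [0, 0, -0.72]
  ],
  "rotation": [
    [0, 0, 0],
    [0, 0, 0],
    [0, 0, 0],
    [0, 0, 0],
    [0, 0, 0]
  ]
}}

```text
clock: 13.45
tool_pos: [0.5821, 0.1461, 0.2088]
tool_rot: [-3.135, 0.173, -0.01]
wrist_force: [0.7, 0.9, 0.4]
opening: 0.347
grip_force: 0.0
```

```bash
python3 bowl.py
python3 - <<'E'
from h import *
k=bot.calibration("wrist");im=bot.grab_frame("wrist");cv2.imwrite("pics/w5.png",im)
hsv=cv2.cvtColor(im,cv2.COLOR_BGR2HSV);print(np.array(k["pose"])[:3,3])
E
```

```text
[0.5821 0.1461 0.2088] [0.6828 0.8901 0.3623] 0.34724022520296005 tool track -0.0010829061413222575 0.1191772291334856
top slide_grip 0.92 [0.5751 0.1441] -0.007826262155648769 0.11640463847249398
  bowl extents px u 255 277 188 209
side card_centre 0.88 [0.6529 0.1314] 0.07086301486396798 0.11236730938829093
side card_left_edge 0.65 [0.6546 0.1836] 0.06688542592852625 0.16441457036013554
side slide_grip 0.91 [0.5805 0.1445] -0.002476101398394206 0.11746563555968981
side bowl_teal 0.7 [0.7435 0.1193] 0.16223632912752234 0.11025702211091762
  bowl extents px u 199 232 182 220
wrist card_centre 0.8 [0.6496 0.1388] 0.06680545848063889 0.1193106319779445
wrist card_left_edge 0.65 [0.6561 0.1801] 0.06867870473408197 0.16115470244498473
wrist slide_grip 0.69 [0.5732 0.1442] -0.009692071506603273 0.1163015409679466
wrist bowl_teal 0.74 [0.7422 0.1305] 0.1597642322166209 0.1212287348424411
  bowl extents px u 235 329 0 75
[0.6455 0.1379 0.3748]
```

View pics/w5.png

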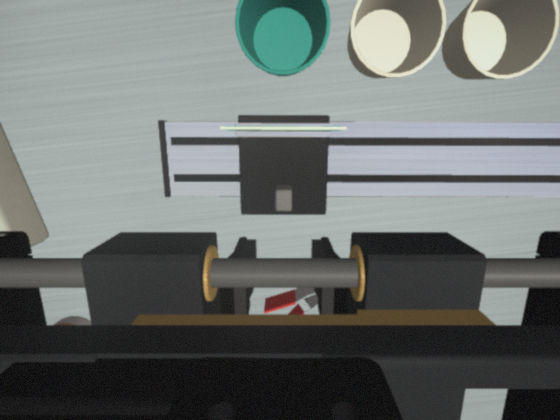

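{"op": "move_arm", "data": {
  "linear": [
    [-0.12, 0, 0],
    [-0.24, 0, 0],
    [-0.37, -0.01, 0],
    [-0.5, -0.01, 0],
    [-0.61, -0.012, 0]
  ],
  "rotation": [
    [0, 0, 0.2],
    [0, 0, 0.4],
    [0, 0, 0.6],
    [0, 0, 0.8],
    [0, 0, 1]
  ],
  "grip": 0.6
}}

```text
clock: 14.9
tool_pos: [0.4275, 0.1652, 0.2034]
tool_rot: [2.983, -0.985, 0.0]
wrist_force: [0.7, 0.1, 0.3]
opening: 0.718
grip_force: 0.0
```

{"op": "move_arm", "data": {
  "linear": [
    [0, 0, 0],
    [0, 0, 0],
    [0, 0, 0],
    [0, 0, 0],
    [0, 0, 0]
  ],
  "rotation": [
    [0, 0, 0.25],
    [0, 0, 0.5],
    [0, 0, 0.75],
    [0, 0, 0.9],
    [0, 0, 1]
  ]
}}

```text
clock: 15.4
tool_pos: [0.4191, 0.16, 0.2172]
tool_rot: [-2.835, 1.257, -0.034]
wrist_force: [-1.7, -0.3, 0.7]
opening: 0.801
grip_force: 0.0
```

{"op": "move_arm", "data": {
  "linear": [
    [0, 0, 0],
    [0, 0, 0],
    [0, 0, 0]
  ],
  "rotation": [
    [0, 0, 0.25],
    [0, 0, 0.27],
    [0, 0, 0.27]
  ]
}}

```text
clock: 15.7
tool_pos: [0.4194, 0.1589, 0.2169]
tool_rot: [-2.739, 1.457, -0.033]
wrist_force: [0.4, -1.0, 0.3]
opening: 0.796
grip_force: 0.0
```

```bash
cat > clip.py <<'E'
from h import *
import sys
s=bot.get_state();p=np.array(s["tool_pos"]);r=s["tool_rot"];print(p,"yaw",2*np.arctan2(r[1],r[0]),"joints",np.array(s["joint_pos"]),s["clock"])
P={}
for c in("wrist","side","top"):
  f=bot.grab_frame(c);k=bot.calibration(c)
  if c=="wrist": im=f;kw=k
  for t in("clip","clip_handles"):
    for r in bot.tip_of(c,t)[:1]: print(c,t,round(r["confidence"],2),r["uv"],ray(c,r["uv"],.016,k)[:2])
# red handles in wrist, z = 32mm top edges
hsv=cv2.cvtColor(im,cv2.COLOR_BGR2HSV);m=(((hsv[...,0]<8)|(hsv[...,0]>172))&(hsv[...,1]>130)&(hsv[...,2]>60)).astype(np.uint8)
n,l,st,ce=cv2.connectedComponentsWithStats(m)
for i in range(1,n):
  if st[i,4]>60:
    v,u=np.nonzero(l==i);b=cv2.boxPoints(cv2.minAreaRect(np.c_[u,v].astype(np.float32)));print("red",st[i,4],b.tolist());print(np.array([ray("wrist",q,.032,kw)[:2] for q in b]))
cv2.imwrite(sys.argv[1],im)
E
python3 clip.py pics/w6.png
```

```text
[0.4194 0.1589 0.2169] yaw 5.305366888750826 joints [ 1.11   -0.3064 -1.2998  1.9066 -0.3248  1.2914 -2.646 ] 15.7
wrist clip 0.9 [287.7, 163.4] [0.4408 0.1344]
wrist clip_handles 0.71 [286.4, 191.0] [0.4234 0.1627]
side clip 0.8 [319.1, 264.9] [0.441  0.1298]
side clip_handles 0.91 [313.4, 275.7] [0.4328 0.1618]
top clip 0.26 [347.2, 158.7] [ 0.7106 -0.0759]
```

Joint 7 is at its limit, so this wrist direction is wrong and I'll use the half-turn grasp instead. First I'll measure the clip from here, where the wrist camera sees all of it.

```bash
cat > red.py <<'E'
from h import *
import sys
def run(im,k,z=.032):
  b,g,r=[im[...,i].astype(int) for i in range(3)];m=((r-np.maximum(g,b))>40).astype(np.uint8)
  n,l,st,ce=cv2.connectedComponentsWithStats(m)
  for i in range(1,n):
    if st[i,4]>40:
      v,u=np.nonzero(l==i);q=np.array([ray("wrist",x,z,k)[:2] for x in np.c_[u,v]])
      c=q.mean(0);w=np.linalg.svd(q-c,full_matrices=False)[2][0];w*=np.sign(w[1]);t=(q-c)@w
      print("red",st[i].tolist(),"centre",c,"dir",w,"ang",np.arctan2(w[0],w[1]),"ends",c+w*t.min(),c+w*t.max())
if __name__=="__main__":
  k=bot.calibration("wrist");im=bot.grab_frame("wrist");run(im,k)
  m=bot.silhouettes("wrist","clip")
  if m: v,u=np.nonzero(m[0]["pixels"]);print("sil",u.min(),u.max(),v.min(),v.max(),m[0]["uv"])
E
python3 red.py
```

```text
red [266, 169, 14, 32, 95] centre [0.4408 0.1654] dir [-0.2106  0.9776] ang -0.2122039941767693 ends [0.4449 0.1462] [0.4366 0.1847]
red [294, 170, 8, 35, 106] centre [0.4154 0.1516] dir [-0.6731  0.7396] ang -0.7383896722990047 ends [0.429  0.1368] [0.4021 0.1663]
sil 266 299 131 201 [289.1, 163.5]
```

{"op": "move_arm", "data": {
  "linear": [
    [0, 0, 0],
    [0, 0, 0],
    [0, 0, 0],
    [0, 0, 0]
  ],
  "rotation": [
    [0, 0, -0.28],
    [0, 0, -0.56],
    [0, 0, -0.84],
    [0, 0, -1]
  ]
}}

```text
clock: 16.65
tool_pos: [0.419, 0.1599, 0.217]
tool_rot: [-3.029, 0.685, -0.044]
wrist_force: [1.1, -0.2, 0.8]
opening: 0.802
grip_force: 0.0
```

{"op": "move_arm", "data": {
  "linear": [
    [0, 0, 0],
    [0, 0, 0],
    [0, 0, 0],
    [0, 0, 0]
  ],
  "rotation": [
    [0, 0, -0.28],
    [0, 0, -0.56],
    [0, 0, -0.84],
    [0, 0, -1]
  ]
}}

```text
clock: 17.05
tool_pos: [0.4189, 0.1599, 0.217]
tool_rot: [-3.112, -0.123, -0.057]
wrist_force: [-1.1, -0.1, 0.3]
opening: 0.804
grip_force: 0.0
```

{"op": "move_arm", "data": {
  "linear": [
    [0, 0, 0],
    [0, 0, 0],
    [0, 0, 0],
    [0, 0, 0]
  ],
  "rotation": [
    [0, 0, -0.28],
    [0, 0, -0.56],
    [0, 0, -0.84],
    [0, 0, -1]
  ]
}}

```text
clock: 17.45
tool_pos: [0.419, 0.1599, 0.217]
tool_rot: [-2.984, -0.927, -0.066]
wrist_force: [-0.1, 0.2, 0.3]
opening: 0.799
grip_force: 0.0
```

{"op": "move_arm", "data": {
  "linear": [
    [0, 0, 0],
    [0, 0, 0],
    [0, 0, 0],
    [0, 0, 0]
  ],
  "rotation": [
    [0, 0, -0.28],
    [0, 0, -0.56],
    [0, 0, -0.84],
    [0, 0, -1]
  ]
}}

```text
clock: 17.85
tool_pos: [0.419, 0.1599, 0.217]
tool_rot: [-2.652, -1.674, -0.07]
wrist_force: [0.6, 0.3, 0.0]
opening: 0.799
grip_force: 0.0
```

{"op": "move_arm", "data": {
  "linear": [
    [0, 0, 0],
    [0, 0, 0],
    [0, 0, 0],
    [0, 0, 0]
  ],
  "rotation": [
    [0, 0, -0.28],
    [0, 0, -0.56],
    [0, 0, -0.84],
    [0, 0, -1]
  ]
}}

```text
clock: 18.25
tool_pos: [0.419, 0.1599, 0.217]
tool_rot: [2.127, 2.301, 0.07]
wrist_force: [0.2, -0.3, 0.7]
opening: 0.802
grip_force: 0.0
```

Run:
```python
from h import *
s=bot.get_state();r=s["tool_rot"];print(s["tool_pos"],r,"yaw",2*np.arctan2(r[1],r[0]),np.array(s["joint_pos"]),s["clock"])
```

```text
[0.419  0.1599 0.217 ] [2.1269 2.3011 0.0699] yaw 1.6494452509226083 [ 0.6023 -0.1245 -0.9584  1.914  -0.1213  1.2582 -0.2411] 18.25
```

```bash
cat > go.py <<'E'
from h import *
import sys
x,y,z,w=map(float,sys.argv[1:5])
s=bot.get_state();M=R.from_rotvec(s["tool_rot"]).as_matrix();p=np.array(s["tool_pos"])
G=np.array([[np.cos(w),np.sin(w),0],[np.sin(w),-np.cos(w),0],[0,0,-1]])
print("lin",M.T@(np.array([x,y,z])-p)/.25,"rot",R.from_matrix(M.T@G).as_rotvec()/np.radians(30))
E
python3 go.py .4257 .163 .12 2.05
```

```text
lin [0.0005 0.0131 0.389 ] rot [ 0.0806 -0.0325 -0.7649]
```

{"op": "move_arm", "data": {
  "linear": [
    [0, 0.013, 0.1],
    [0, 0.013, 0.2],
    [0, 0.013, 0.3],
    [0, 0.013, 0.37],
    [0, 0.013, 0.389]
  ],
  "rotation": [
    [0.02, -0.01, -0.2],
    [0.04, -0.02, -0.4],
    [0.06, -0.025, -0.6],
    [0.08, -0.0325, -0.765],
    [0.08, -0.0325, -0.765]
  ]
}}

```text
clock: 18.75
tool_pos: [0.4247, 0.1627, 0.1183]
tool_rot: [-1.635, -2.68, 0.002]
wrist_force: [-0.9, 0.3, -0.1]
opening: 0.802
grip_force: 0.0
```

```bash
python3 go.py .4257 .163 -.003 2.05
python3 - <<'E'
from h import *
s=bot.get_state();r=s["tool_rot"];print(s["tool_pos"],r,"yaw",2*np.arctan2(r[1],r[0]),np.array(s["joint_pos"]),s["clock"])
E
python3 red.py
```

```text
lin [-0.0018  0.0053  0.485 ] rot [-0.0048 -0.0036 -0.0074]
[0.4247 0.1627 0.1183] [-1.6345 -2.6795  0.0018] yaw -4.237075071197606 [ 0.5346  0.0961 -1.0211  1.9971  0.0899  1.0984 -0.0503] 18.75
red [260, 195, 17, 46, 226] centre [0.4148 0.1532] dir [-0.6735  0.7392] ang -0.7389204823520756 ends [0.4287 0.1379] [0.4013 0.168 ]
red [294, 195, 16, 46, 231] centre [0.4398 0.1667] dir [-0.2218  0.9751] ang -0.2236767647611568 ends [0.4445 0.146 ] [0.4354 0.1858]
sil 260 310 190 258 [286.3, 228.6]
```

{"op": "move_arm", "data": {
  "linear": [
    [0, 0, 0.13],
    [0, 0, 0.27],
    [0, 0, 0.38],
    [0, 0, 0.44],
    [0, 0, 0.46]
  ],
  "rotation": [
    [0, 0, 0],
    [0, 0, 0],
    [0, 0, 0],
    [0, 0, 0],
    [0, 0, 0]
  ]
}}

```text
clock: 19.35
tool_pos: [0.4257, 0.1624, 0.0047]
tool_rot: [-1.642, -2.678, 0.0]
wrist_force: [-0.4, -0.6, 0.6]
opening: 0.801
grip_force: 0.0
```

{"op": "move_arm", "data": {
  "linear": [
    [0, 0, 0],
    [0, 0, 0.01],
    [0, 0, 0.02],
    [0, 0, 0.02]
  ],
  "rotation": [
    [0, 0, 0],
    [0, 0, 0],
    [0, 0, 0],
    [0, 0, 0]
  ]
}}

```text
clock: 19.75
tool_pos: [0.4262, 0.1626, 0.0005]
tool_rot: [1.639, 2.679, 0.001]
wrist_force: [0.9, -0.2, 0.2]
opening: 0.8
grip_force: 0.0
```

{"op": "move_arm", "data": {
  "linear": [
    [0, 0, 0.008],
    [0, 0, 0.015],
    [0, 0, 0.015]
  ],
  "rotation": [
    [0, 0, 0],
    [0, 0, 0],
    [0, 0, 0]
  ]
}}

```text
clock: 20.05
tool_pos: [0.4257, 0.1627, -0.0038]
tool_rot: [1.639, 2.68, 0.0]
wrist_force: [0.3, -0.6, 0.6]
opening: 0.799
grip_force: 0.0
```

{"op": "move_arm", "data": {
  "linear": [
    [0, 0, 0],
    [0, 0, 0],
    [0, 0, 0],
    [0, 0, 0],
    [0, 0, 0]
  ],
  "rotation": [
    [0, 0, 0],
    [0, 0, 0],
    [0, 0, 0],
    [0, 0, 0],
    [0, 0, 0]
  ],
  "grip": -1,
  "grip_force": 20
}}

```text
clock: 20.55
tool_pos: [0.4258, 0.1628, -0.0036]
tool_rot: [1.639, 2.68, 0.0]
wrist_force: [0.1, -0.7, -0.5]
opening: 0.432
grip_force: 6.5
```

{"op": "move_arm", "data": {
  "linear": [
    [0, 0, 0],
    [0, 0, 0],
    [0, 0, 0],
    [0, 0, 0],
    [0, 0, 0]
  ],
  "rotation": [
    [0, 0, 0],
    [0, 0, 0],
    [0, 0, 0],
    [0, 0, 0],
    [0, 0, 0]
  ]
}}

```text
clock: 21.05
tool_pos: [0.4259, 0.1628, -0.0036]
tool_rot: [1.639, 2.68, 0.001]
wrist_force: [0.4, -0.3, -0.4]
opening: 0.199
grip_force: 20.0
```

Handles are pinched to their 17 mm stop. Now I'll lift, then travel to the left of the card.

{"op": "move_arm", "data": {
  "linear": [
    [0, 0, -0.06],
    [0, 0, -0.16],
    [0, 0, -0.27],
    [0, 0, -0.36],
    [0, 0, -0.36]
  ],
  "rotation": [
    [0, 0, 0],
    [0, 0, 0],
    [0, 0, 0],
    [0, 0, 0],
    [0, 0, 0]
  ]
}}

```text
clock: 21.55
tool_pos: [0.4275, 0.1634, 0.0888]
tool_rot: [1.637, 2.677, 0.004]
wrist_force: [0.2, -1.0, -0.3]
opening: 0.192
grip_force: 20.0
```

```bash
python3 go.py .6664 .2794 .0864 1.461
python3 - <<'E'
from h import *
s=bot.get_state();print(s["tool_pos"],s["opening"],s["grip_force"],s["clock"])
E
```

```text
lin [-0.0222  1.0622  0.0144] rot [0.0094 0.0014 1.1133]
[0.4275 0.1634 0.0888] 0.19194523201068786 19.9997159675695 21.55
```

{"op": "move_arm", "data": {
  "linear": [
    [-0.002, 0.1, 0],
    [-0.004, 0.2, 0],
    [-0.007, 0.32, 0],
    [-0.009, 0.44, 0],
    [-0.011, 0.54, 0]
  ],
  "rotation": [
    [0, 0, 0.1],
    [0, 0, 0.22],
    [0, 0, 0.34],
    [0, 0, 0.46],
    [0, 0, 0.56]
  ]
}}

```text
clock: 22.05
tool_pos: [0.548, 0.2221, 0.0848]
tool_rot: [-2.016, -2.409, 0.002]
wrist_force: [0.4, -0.4, -0.8]
opening: 0.197
grip_force: 20.0
```

```bash
python3 go.py .6664 .2794 .0864 1.461
```

```text
lin [ 0.1421  0.5065 -0.0069] rot [-0.0017  0.001   0.548 ]
```

{"op": "move_arm", "data": {
  "linear": [
    [0.03, 0.11, 0],
    [0.06, 0.22, 0],
    [0.095, 0.34, 0],
    [0.125, 0.45, 0],
    [0.142, 0.505, 0]
  ],
  "rotation": [
    [0, 0, 0.12],
    [0, 0, 0.24],
    [0, 0, 0.37],
    [0, 0, 0.49],
    [0, 0, 0.548]
  ]
}}

```text
clock: 22.55
tool_pos: [0.6661, 0.28, 0.0842]
tool_rot: [-2.34, -2.096, 0.002]
wrist_force: [0.1, -0.7, 1.1]
opening: 0.197
grip_force: 20.0
```

```bash
cat > fin.py <<'E'
from h import *
s=bot.get_state();p=np.array(s["tool_pos"]);r=s["tool_rot"];q=p[:2]-o
print(p,r,"yaw",2*np.arctan2(r[1],r[0])%(2*np.pi),"track",X@q,Y@q,s["opening"],s["wrist_force"],s["clock"])
zc=p[2]+.0198
for c in("top","side","wrist"):
  bot.grab_frame(c);k=bot.calibration(c)
  for t,z in(("card_left_edge",.0925),("card_centre",.0925),("clip",zc),("clip_handles",zc)):
    for r in bot.tip_of(c,t)[:1]: q=ray(c,r["uv"],z,k)[:2]-o;print(c,t,round(r["confidence"],2),np.round(r["uv"],1),X@q,Y@q)
E
python3 fin.py
```

```text
[0.6661 0.28   0.0842] [-2.3397 -2.0965  0.0017] yaw 1.4612419905406355 track 0.06771418921493315 0.26147158792523784 0.19713601533120997 [ 0.0824 -0.7058  1.1084] 22.55
side card_left_edge 0.83 [226.9 207.3] 0.07828114205601461 0.1581614796274662
side clip_handles 0.63 [193.6 226.2] 0.07490486780887091 0.2529609680260219
wrist clip 0.95 [283.4 318.2] 0.06680682067436645 0.22607059846400865
wrist clip_handles 0.68 [284.9 266.9] 0.06752717999555059 0.2568714082467832
```

{"op": "move_arm", "data": {
  "linear": [
    [-0.04, 0, 0],
    [-0.08, 0, 0],
    [-0.12, 0, 0],
    [-0.12, 0, 0]
  ],
  "rotation": [
    [0, 0, 0],
    [0, 0, 0],
    [0, 0, 0],
    [0, 0, 0]
  ]
}}

```text
clock: 23.7
tool_pos: [0.6625, 0.2464, 0.0865]
tool_rot: [2.339, 2.095, -0.001]
wrist_force: [0.4, 0.1, -0.7]
opening: 0.197
grip_force: 20.0
```

```bash
python3 fin.py
python3 - <<'E'
from h import *
w=bot.grab_frame("wrist");f=bot.grab_frame("side")
cv2.imwrite("pics/f1.png",np.vstack([w[180:420,60:500],cv2.resize(f[150:240,160:270],(440,360),interpolation=cv2.INTER_CUBIC)]))
E
```

```text
[0.6625 0.2464 0.0865] [ 2.3388  2.0949 -0.0007] yaw 1.4609148037465072 track 0.06784929981942187 0.2277302129000253 0.19709212205456014 [ 0.3642  0.1343 -0.7006] 23.7
top clip 0.2 [323.7 264.5] -0.1785649358368023 -0.04379930834731622
side card_left_edge 0.76 [228.6 207. ] 0.07630479416720541 0.15486121429046235
side card_centre 0.83 [241.8 197.1] 0.07956049726975843 0.11251628920685305
side clip_handles 0.52 [204.  221.6] 0.06796014120955918 0.22989311052853242
wrist clip 0.78 [285.3 317.6] 0.06790331919132794 0.19878840522151836
wrist clip_handles 0.58 [284.4 265.2] 0.06729444586145061 0.2296616825400029
```

View pics/f1.png

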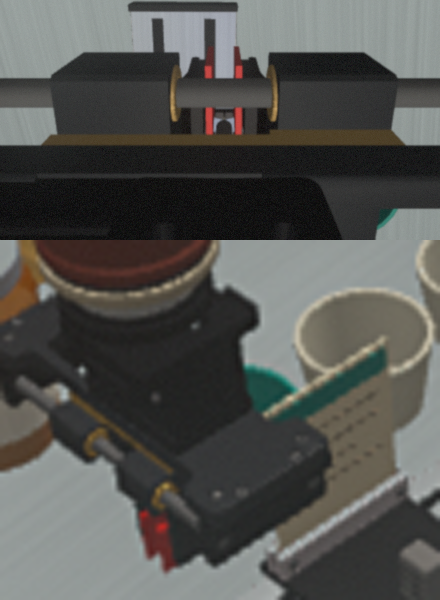

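The clip is held with parallel handles at (222,270) of the crop, the jaws facing the card and the body clear of it. Now the last 17 mm.

{"op": "move_arm", "data": {
  "linear": [
    [-0.02, 0, 0],
    [-0.04, 0, 0],
    [-0.06, 0, 0],
    [-0.068, 0, 0],
    [-0.068, 0, 0]
  ],
  "rotation": [
    [0, 0, 0],
    [0, 0, 0],
    [0, 0, 0],
    [0, 0, 0],
    [0, 0, 0]
  ]
}}

```text
clock: 25.05
tool_pos: [0.6602, 0.2318, 0.0865]
tool_rot: [2.337, 2.098, 0.0]
wrist_force: [1.0, 0.3, -0.1]
opening: 0.196
grip_force: 20.0
```

{"op": "move_arm", "data": {
  "linear": [
    [0, 0, 0],
    [0, 0, 0],
    [0, 0, 0]
  ],
  "rotation": [
    [0, 0, 0],
    [0, 0, 0],
    [0, 0, 0]
  ]
}}

```text
clock: 25.35
tool_pos: [0.66, 0.2329, 0.0865]
tool_rot: [2.336, 2.1, 0.001]
wrist_force: [-0.2, 0.2, -0.4]
opening: 0.197
grip_force: 20.0
```

```bash
python3 fin.py
python3 - <<'E'
from h import *
# card top edge: cream/teal line vs model, in side view (z=.145): search x,y by comparing predicted corners with card silhouette
f=bot.grab_frame("side");m=bot.silhouettes("side","card_centre")
for c in("side","top"):
  if c=="top": bot.grab_frame(c);m=bot.silhouettes(c,"card_centre")
  if not m: continue
  m=m[0]["pixels"];v,u=np.nonzero(m);print(c,m.sum(),"bbox",u.min(),u.max(),v.min(),v.max(),"topmost col",u[v==v.min()].mean(),"leftmost row",v[u==u.min()].mean(),"right rows",v[u==u.max()].min())
  print([proj(c,[[*(o+X*x+Y*y),z] for y in(.118-.045,.118+.045) for z in(.145,.04)]).round(1).tolist() for x in(.064,.068,.072)])
E
```

```text
[0.66   0.2329 0.0865] [2.3364 2.0998 0.0007] yaw 1.4642290105557803 track 0.06676287630085498 0.21404274403355622 0.19741495297084513 [-0.1862  0.2176 -0.4419] 25.35
top card_left_edge 0.57 [391.5 259.9] -0.14109091675193955 -0.22564574925522335
side card_left_edge 0.58 [228.8 209.5] 0.06989009906736787 0.15978768406991847
side card_centre 0.75 [241.4 197.7] 0.07871047348691007 0.11448848634449765
side clip 0.47 [226.8 207.2] 0.06693468492612939 0.16662550799142584
side clip_handles 0.46 [207.7 214.1] 0.0800870575914491 0.20984552349162586
wrist clip 0.83 [285. 319.] 0.06788930052891778 0.18066299059879234
wrist clip_handles 0.97 [285.3 266.7] 0.0679262257116812 0.21155634066328383
side 2147 bbox 226 287 175 256 topmost col 255.0 leftmost row 231.0 right rows 233
[[[258.2, 174.6], [260.1, 208.4], [227.5, 194.1], [231.3, 227.9]], [[256.9, 173.7], [259.0, 207.6], [226.2, 193.2], [230.2, 227.1]], [[255.7, 172.9], [257.8, 206.8], [225.0, 192.3], [229.0, 226.2]]]
top 402 bbox 255 282 183 209 topmost col 259.0 leftmost row 203.0 right rows 208
[[[292.1, 167.8], [290.7, 177.8], [258.9, 163.6], [260.0, 173.8]], [[292.3, 166.4], [290.8, 176.5], [259.1, 162.1], [260.2, 172.5]], [[292.5, 165.0], [291.0, 175.1], [259.3, 160.7], [260.4, 171.2]]]
```

```bash
python3 -c "
from cell import bot
print(bot.sign_off())"
```

```text
the job is handed in; nothing more can be done
None
```

I handed the job in with the card centred in front of the teal bowl to within about 2 mm and the clip held squeezed open around its left edge, the edge measuring about 18 mm ahead of the pin with no contact force felt; the verdict was not reported.

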